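Set the brake, dip the gauge rod and show it for reading

TASK

Check the level in the packing-paper drive unit: first push the red-topped brake lever all the way forward to its stop, then take the gauge rod by its orange handle, slide it into the sloping guide tube until its collar stops on the mouth, and draw it fully out again. Finish still holding the rod in the gripper, level and still, with its tip over the middle of the green-edged reading mat about 15 cm above the table; leave the brake on and the other things on the table where they are.

Things in the scene. Friction and masses are not known exactly. Their poses are not given: they have to be found in the camera images.
- unit: Blue drive unit fixed to the table, 170 x 200 mm, origin at the centre of its underside; its +x axis is its front, where the tube mouth opens and the lever is pushed (away from the robot, within 0.3 rad). Gear housing (-y half) 100 mm high, sump (+y half) 46 mm. In its frame the lever pivot is at (75, -70, 108) mm, the tube mouth at (70, 55, 128) mm.
- brake (a joint): Brake lever angle, rad: 0 = off, leaning 0.6 rad from upright towards the unit's -x; 1.2 = on, at its hard stop, leaning 0.6 rad towards the unit's +x. Turns about the unit's y axis. Starts between 0 and 0.25. Stiff by friction (0.22 N m, 3 to 4 N at the grip): it stays where it is left.
- brake_grip (a point): Centre of the lever's red cross grip (20 mm diameter, 44 mm long along the unit's y axis), 80 mm from the pivot; below it a steel arm 10 x 14 mm.
- brake_pivot (a point): Pivot of the brake lever, 108 mm above the table; fixed in the unit. Two small steel ears beside it reach 116 mm height.
- tube_mouth (a point): Centre of the mouth of the aluminium guide tube, 128 mm above the table, fixed in the unit. Its z axis points out along the tube: to the unit's +x and 20 degrees upward; the rod goes in along -z. Mouth flange 40 mm outside, 33 mm inside diameter, narrowing within 30 mm to a bore of 20 mm; tube 108 mm long.
- rod: Gauge rod, loose, 0.08 to 0.15 kg. Origin at the centre of its orange handle (80 mm along x, 16 mm wide, 22 mm high). Towards -x: black collar (44 mm diameter, 6 mm thick, front face at x = -46 mm), then a 9 mm steel rod with its tip at x = -146 mm. Starts level in its rest, handle centre 60 mm above the table, tip towards the robot. Centre of mass 20 mm from the origin towards the tip.
- collar_face (a point): Centre of the collar's front face, which stops against the tube mouth; 46 mm from the handle centre, axes as rod.
- rod_tip (a point): Tip of the gauge rod, 146 mm from the handle centre (100 mm past the collar face), axes as rod.
- rest: Grey rod rest fixed to the table, origin on the table under the handle centre; base plate 8 mm high, 60 mm wide. One saddle under the last 13 mm of the handle (cheeks 61 mm high, 30 mm over them), one 125 mm towards the tip (66 mm high). The handle's middle is free at both sides and below. Lift the rod straight up 30 mm to clear it.
- mat: Reading mat fixed flat on the table: green, 140 x 140 mm, 3 mm thick, white centre with black ticks; origin at the centre of its underside. Mat and rod rest lie on opposite sides of the unit, either way round.
- tape_a: Loose roll of tape, tan, 100 mm diameter, 48 mm high. Bystander.
- tape_b: Loose roll of tape, blue, 90 mm diameter, 25 mm high. Bystander.
- small_carton: Loose small carton 120 x 90 x 70 mm. Bystander.
- pen_pot: Loose grey pot, 76 mm diameter, 90 mm high. Bystander.
- label_block: Loose yellow block of labels 100 x 70 x 30 mm. Bystander.
- tape_gun: Loose blue tape dispenser 100 x 55 x 82 mm. Bystander.

How it is judged:
By the outcome, as a careful person would: the job done as asked, in the order asked, and still so for the second after the job is handed in, while the arm keeps its last pose, push and grip.
It also fails if it takes over 72 s, if anything falls off the work surface, if the arm or the gripper's body presses on something with over 40 N, if the wrist force passes 120 N, or if a joint passes its speed limit or range.

ROBOT

A 6-joint arm with a two-finger parallel gripper is mounted at the origin on the work surface. World frame = base frame: x ahead of the robot, y to its left, z up, the work surface at z = 0. Lengths are in m, angles in rad, forces in N, time in s.
With the tool pointing down it reaches from about 0.25 to 0.725 m from the base axis. Payload 4 kg.
Tool frame: the origin (TCP) lies on the centre line of the jaws, within the pads' length; the fingertips stand 17 mm ahead of it and the grasp point (between the pads) lies 2 mm behind it; z points along the fingers, x is the direction in which the jaws open and shut, and the axes are right-handed (so a half turn about z gives the same grasp; the last joint's range is limited). The gripper opens to 85 mm and grips with 20 to 120 N. Pads are 22 mm wide; open, the fingers measure 114 mm over their backs; the gripper's body (76 mm by 85 mm) begins 54 mm behind the grasp point. The pads swing forward as they close: fully open they stand 13 mm farther back than shut.
Start: joints at [1.291, 0.241, 0.005, 1.335, 0, 1.571], TCP at [0.138, 0.481, 0.248] pointing down, gripper open.
Joint ranges: [-2.72, 2.72], [-1.05, 1.87], [-1.09, 1.28], [-1.99, 2.15], [-1.42, 1.44], [-3.14, 3.14]. Speed limits (rad/s): [2.79, 2.79, 3.14, 3.14, 3.14, 3.14].

INTERFACE

Orientations are given as a unit quaternion [x, y, z, w].
In Python, from workcell import bot gives the robot as it stands.
- The arm moves only by the tool jog_arm, never from a script. Its arguments are lists of equal length, an entry for each row: "jaw": the closure, from 0 (fully open) to 1 (shut); "linear": the shift along the tool's x, y, z in m, a list of three; "delta_rot": the turn, a rotation vector about the tool's x, y, z in degrees, a list of three. A call has exactly 8 rows; each row is the pose to reach, as a shift and turn from the pose commanded when the call began, along the tool's axes at that moment; what a row does not reach only later rows make up. A row lasts 1/12 s, in which the tool goes at most 41.7 mm and 7.16 degrees, less where a joint would pass 70% of its speed; a pose out of reach is approached as far as the arm can. A call with a gripper value outside its range is refused whole. The fingers move at their own pace and stop on an object; the grip force is fixed at half the most. Time passes only in rows, so rows that repeat a pose let the fingers close, or fill a call up. It gives the time, the measured TCP pose, the force and the opening at its end, in the units of the state.
- bot.get_obs(): the state, without advancing time (a new reading comes with each control period).
- bot.camera(name): name is "side" or "top"; returns (picture, depth): 420x560x3 uint8, red, green, blue; 420x560 float32, m along the optical axis (not along the pixel's ray), 0 where there is no reading.
- bot.calibration(name): a dict with "fovy" (degrees; the focal length in pixels is half the picture's height over the tangent of half this angle, whatever the lens; pixels are square), "cx", "cy" (the principal point, pixels), "origin" and "orientation" of the camera in the world. Camera axes: x right, y down, z forward; pixel columns grow to the right and rows downward; lengths in m; the calibration is good to about 2 mm. A picture is of the moment at which its call begins. calibration takes no time and is no camera call.
- bot.job_done(): hands the job in, once; it reports no verdict.
The state is a dict: "clock": time; "joint_pos": joint angles; "joint_vel": joint speeds; "tau": joint torques, N m; "eef_pos": TCP position; "tool_rot": TCP orientation; "ft_force": force on the tool from outside, world axes, zero at the start; "ft_torque": the same for the moment, N m; "grip_width": finger opening in m.
Only numpy, scipy, OpenCV 4.12 (cv2) and the standard library are available. Lean on these libraries where they do the work, as an engineer would, in place of code of your own. Each camera call takes 0.05 s, during which the arm holds its last target.

## Working session

There is one attempt and no reset: what is moved stays moved. The work goes in short steps, Python scripts to look and compute and a tool call to move; the robot and the scene stay as the last step left them, time stands still between calls to the robot, and variables do not carry over. Pictures are saved under pics/ and viewed, and the job is handed in when it is done.

Besides the shell and the picture viewer there is one more tool, called after "Call:" as name(argument=value, ...) on one line, values as JSON. jog_arm: Moves the arm, as the interface text tells. Its arguments: {"type":"object","properties":{"jaw":{"type":"array","items":{"type":"number"}},"linear":{"type":"array","items":{"type":"array","items":{"type":"number"}}},"delta_rot":{"type":"array","items":{"type":"array","items":{"type":"number"}}}},"required":["jaw","linear","delta_rot"]}

```bash
ls; mkdir -p pics; python3 - <<'E'
from workcell import bot
import cv2,numpy as np
for n in("side","top"):
    p,d=bot.camera(n); cv2.imwrite(f"pics/{n}0.png",p[:,:,::-1]); np.savez(f"{n}0.npz",p=p,d=d)
    print(n,bot.calibration(n), (d>0).mean())
print(bot.get_obs())
E
```

```text
pics
side {'fovy': 55.23100840780218, 'cx': 283.2646305433614, 'cy': 210.13113064977233, 'origin': array([ 0.37132804, -0.83972759,  0.84132957]), 'orientation': array([ 0.90023562, -0.09457087,  0.05212776, -0.42179957])} 0.9962670068027211
top {'fovy': 50.30869431858132, 'cx': 271.8092158186973, 'cy': 208.88117215802538, 'origin': array([ 0.32585873, -0.00349878,  1.42759332]), 'orientation': array([ 0.70814958, -0.70074087,  0.05937364, -0.06293786])} 0.9960969387755102
{'clock': 0.1, 'joint_pos': array([ 1.29098569e+00,  2.41360542e-01,  3.89756591e-03,  1.33519835e+00,
       -9.23441040e-06,  1.57082563e+00]), 'joint_vel': array([ 0.00076042, -0.00066306,  0.00157788, -0.00096348,  0.00022884,
       -0.00023095]), 'tau': array([ 3.25571591e-04, -3.73138118e+01,  2.53010881e+01,  1.09013767e-02,
        3.35369032e-05, -6.03428134e-06]), 'eef_pos': array([0.13794722, 0.48005846, 0.24750524]), 'tool_rot': array([ 7.98811836e-01,  6.01580237e-01, -7.42098816e-04,  5.64684298e-04]), 'ft_force': array([-0.14269197, -0.36683626,  0.15801376]), 'ft_torque': array([-0.00208488, -0.00713085,  0.01667825]), 'grip_width': 0.08560730691339198}
```

View pics/side0.png

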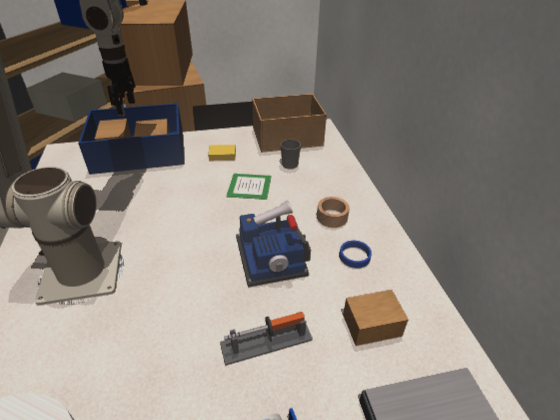

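View pics/top0.png

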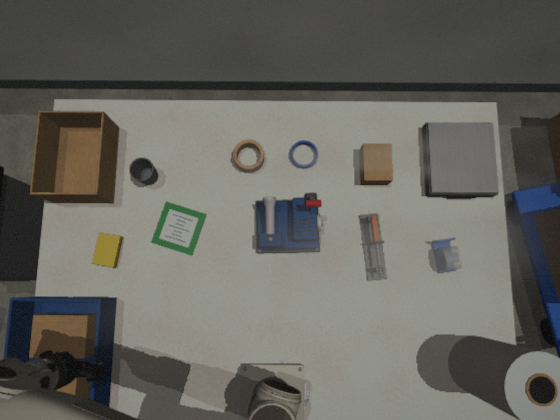

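The top view shows the unit at about (288,225), the red grip at (313,203), the tube at (269,215), the rod with its orange handle at (375,228) and the mat at (180,228). The side view agrees. Next I'll measure them.

```bash
cat > h.py <<'E'
import numpy as np,cv2
from scipy.spatial.transform import Rotation as R
from workcell import bot
def cal(n):
    c=bot.calibration(n); f=210/np.tan(np.radians(c["fovy"])/2); return c,f,R.from_quat(c["orientation"]).as_matrix()
def cloud(n,d):
    c,f,M=cal(n); v,u=np.mgrid[0:420,0:560]
    P=np.stack([(u-c["cx"])/f*d,(v-c["cy"])/f*d,d],-1); return P@M.T+c["origin"]
def onplane(n,u,v,z):
    c,f,M=cal(n); r=M@np.array([(u-c["cx"])/f,(v-c["cy"])/f,1]); o=c["origin"]; return o+r*(z-o[2])/r[2]
def proj(n,p):
    c,f,M=cal(n); q=M.T@(np.asarray(p)-c["origin"]); return q[0]/q[2]*f+c["cx"],q[1]/q[2]*f+c["cy"]
def hsv(p): return cv2.cvtColor(p,cv2.COLOR_RGB2HSV)
def view(n,tag):
    p,d=bot.camera(n); cv2.imwrite(f"pics/{tag}.png",p[:,:,::-1]); np.savez(tag+".npz",p=p,d=d); return p,d
E
python3 - <<'E'
from h import *
np.set_printoptions(precision=4,suppress=True)
for n in("side","top"):
    z=np.load(n+"0.npz");p,d=z["p"],z["d"];C=cloud(n,d);H=hsv(p)
    h,s,v=[H[...,i].astype(int) for i in range(3)]
    ok=(d>0)&(np.abs(C[...,1])<.5)&(C[...,0]>.2)&(C[...,0]<1)
    ms={"red":((h<4)|(h>173))&(s>150)&(v>80),"orange":(h>=4)&(h<13)&(s>170)&(v>110),"green":(h>50)&(h<85)&(s>100),"blue":(h>105)&(h<125)&(s>120)}
    print(n,"table z",np.median(C[(abs(C[...,1])<.5)&(C[...,0]>.3)&(C[...,0]<.8)][:,2]))
    for k,m in ms.items():
        m=(m&ok).astype(np.uint8); nn,l,st,ce=cv2.connectedComponentsWithStats(m)
        for i in range(1,nn):
            if st[i,4]>25:
                q=C[l==i]; print(k,st[i],ce[i].round(1),"med",np.median(q,0),"min",np.percentile(q,3,axis=0),"max",np.percentile(q,97,axis=0))
                if k in("orange","green","blue"): print("   rect",cv2.minAreaRect(q[:,:2].astype(np.float32)))
E
```

```text
side table z -0.0007674149145535658
red [287 215  10  14  83] [291.4 221.2] med [ 0.5598 -0.1176  0.1868] min [ 0.5533 -0.1371  0.1812] max [ 0.5676 -0.0962  0.1897]
orange [271 313  33  13 188] [286.8 318.9] med [ 0.5062 -0.3134  0.0697] min [ 0.4721 -0.3216  0.067 ] max [ 0.5417 -0.3039  0.0722]
   rect ((0.5063818097114563, -0.3125580847263336), (0.07396690547466278, 0.01664687693119049), 4.820236682891846)
green [227 174  43  25 314] [249.  187.1] med [0.5099 0.286  0.001 ] min [ 0.4371  0.2301 -0.0025] max [0.5832 0.3775 0.0041]
   rect ((0.5098415017127991, 0.3060067296028137), (0.13888414204120636, 0.13913534581661224), 71.21399688720703)
blue [243 222  14   8  73] [249.7 225.5] med [ 0.4685 -0.0104  0.0947] min [ 0.4535 -0.0219  0.0919] max [0.4844 0.0037 0.0966]
   rect ((0.4693751335144043, -0.00898003950715065), (0.03239181265234947, 0.028935395181179047), 7.940567970275879)
blue [253 231  50  26 545] [276.7 243.8] med [ 0.5294 -0.1019  0.0984] min [ 0.4716 -0.1303  0.094 ] max [ 0.5844 -0.0607  0.1009]
   rect ((0.5286704897880554, -0.0675579309463501), (0.119679249823093
[... 1471 characters left out ...]
4 202.9] med [ 0.5796 -0.0713  0.1011] min [ 0.5454 -0.0922  0.0949] max [ 0.5911 -0.0589  0.1061]
   rect ((0.5662398338317871, -0.07484316825866699), (0.05169876292347908, 0.03648567572236061), 1.7395418882369995)
blue [275 202  13  12  94] [281.7 206.2] med [ 0.5771 -0.0271  0.0477] min [ 0.5575 -0.0397  0.041 ] max [ 0.5898 -0.0082  0.0533]
   rect ((0.5729871392250061, -0.023069625720381737), (0.035883579403162, 0.03650344908237457), 84.68626403808594)
blue [ 97 298   4  33  69] [ 98.1 311.9] med [0.2566 0.4932 0.1306] min [0.2045 0.4894 0.1258] max [0.2871 0.4988 0.1357]
   rect ((0.24563786387443542, 0.49415409564971924), (0.08864371478557587, 0.01054384931921959), 0.8565528988838196)
```

```bash
python3 - <<'E'
import cv2
p=cv2.imread("pics/top0.png");cv2.imwrite("pics/topz.png",cv2.resize(p[180:290,230:400],None,fx=4.5,fy=4.5,interpolation=cv2.INTER_CUBIC))
p=cv2.imread("pics/side0.png");cv2.imwrite("pics/sidez.png",cv2.resize(p[180:370,210:350],None,fx=3.1,fy=3.1,interpolation=cv2.INTER_CUBIC))
E
```

```text
(no output)
```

View pics/topz.png

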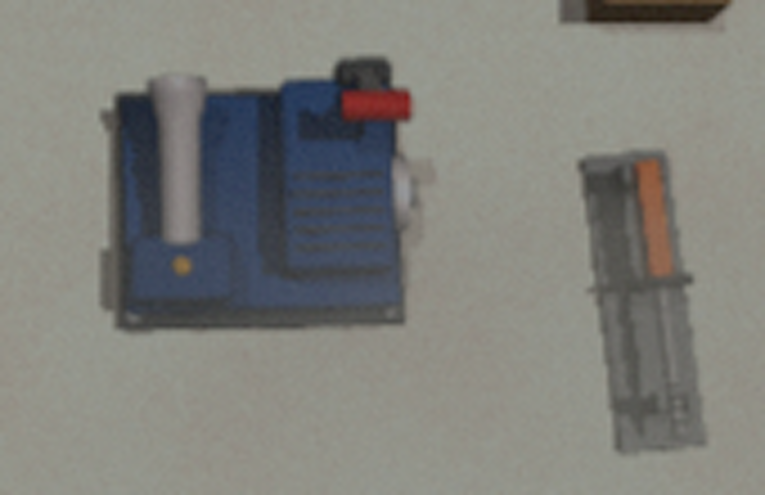

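View pics/sidez.png

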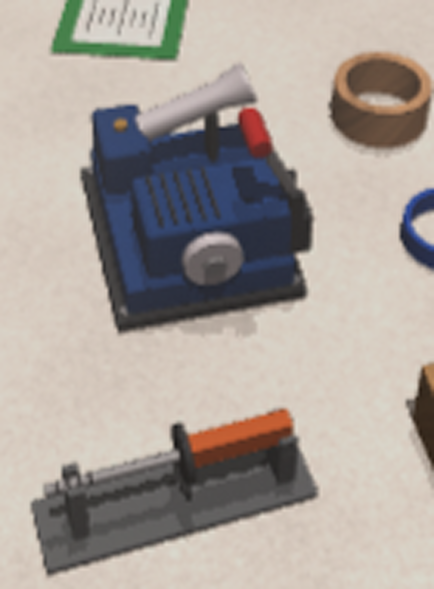

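```bash
python3 - <<'E'
from h import *
np.set_printoptions(precision=4,suppress=True)
for n in("side","top"):
    z=np.load(n+"0.npz");p,d=z["p"],z["d"];C=cloud(n,d);H=hsv(p)
    h,s,v=[H[...,i].astype(int) for i in range(3)]
    reg=(C[...,0]>.42)&(C[...,0]<.64)&(C[...,1]>-.17)&(C[...,1]<.07)
    m=reg&(s<70)&(v>90)&(C[...,2]>.075)
    mm=cv2.morphologyEx(m.astype(np.uint8),cv2.MORPH_OPEN,np.ones((3,3)))
    nn,l,st,ce=cv2.connectedComponentsWithStats(mm)
    for i in range(1,nn):
        if st[i,4]>25:
            q=C[l==i]; c=q.mean(0); w=np.linalg.svd(q-c)[2][0]; w*=np.sign(w[0]); print(n,"grey",st[i],"c",c,"dir",w,"yaw",np.arctan2(w[1],w[0]),"elev",np.degrees(np.arcsin(w[2])),q.min(0),q.max(0))
            t=(q-c)@w; print(" ends",t.min(),t.max(), c+w*t.max())
    # orange
    m=(h>=2)&(h<14)&(s>110)&(v>80)&(C[...,1]<-.25)&(C[...,1]>-.4)&(C[...,0]>.4)&(C[...,0]<.6)
    nn,l,st,ce=cv2.connectedComponentsWithStats(m.astype(np.uint8)); 
    i=1+np.argmax(st[1:,4]); vu=np.argwhere(l==i)
    q=np.array([onplane(n,u,vv,.071)[:2] for vv,u in vu],np.float32); print(n,"orange",st[i],cv2.minAreaRect(q),q.mean(0), np.median(C[l==i],0))
    w=np.linalg.svd(q-q.mean(0))[2][0]; print(" yaw",np.arctan(w[1]/w[0]))
    # rod dark parts, rest
    # housing top edges
    m=reg&(h>100)&(h<130)&(s>80)&(C[...,2]>.088)&(C[...,2]<.11)
    q=C[m][:,:2].astype(np.float32); print(n,"housing",cv2.minAreaRect(q))
    # unit all above 12mm
    q=C[reg&(C[...,2]>.035)&(C[...,2]<.055)&(s>80)][:,:2].astype(np.float32); print(n,"sump",cv2.minAreaRect(q))
    # rest plate: dark grey, off-table
    r2=(C[...,0]>.3)&(C[...,0]<.62)&(C[...,1]>-.42)&(C[...,1]<-.22)&(v<110)
    m=cv2.morphologyEx(r2.astype(np.uint8),cv2.MORPH_OPEN,np.ones((3,3)))
    nn,l,st,ce=cv2.connectedComponentsWithStats(m); i=1+np.argmax(st[1:,4]); print(n,"rest",st[i],cv2.minAreaRect(C[l==i][:,:2].astype(np.float32)))
E
```

```text
side grey [254 202  37  22 356] c [0.5376 0.0028 0.1167] dir [0.9327 0.0025 0.3606] yaw 0.0026763800707426434 elev 21.137169531816824 [ 0.4834 -0.0094  0.0911] [0.5912 0.0248 0.146 ]
 ends -0.058893340461602224 0.051316038867293745 [0.5855 0.0029 0.1352]
side grey [270 255  17   9 117] c [ 0.5212 -0.1401  0.0843] dir [0.9993 0.0097 0.0373] yaw 0.009747805624976296 elev 2.1404801244135667 [ 0.5003 -0.1472  0.0756] [ 0.545  -0.1307  0.0939]
 ends -0.021222408660811 0.023595593533044072 [ 0.5448 -0.1399  0.0851]
side orange [270 312  34  19 341] ((0.5069844722747803, -0.31912845373153687), (0.07774005085229874, 0.027547406032681465), 6.079264163970947) [ 0.5049 -0.3189] [ 0.5054 -0.3171  0.0684]
 yaw 0.1538818
side housing ((0.5182347297668457, -0.04644472151994705), (0.13800890743732452, 0.17687003314495087), 2.640890121459961)
side sump ((0.5189382433891296, -0.048639312386512756), (0.14644335210323334, 0.1895284205675125), 1.974584937095642)
side rest [ 221  317   91   48 2197] ((0.45473217964172363, -0.30379992723464966), (0.20745298266410828, 0.09025879949331284), 5.183171272277832
[... 390 characters left out ...]
036 -0.1459  0.0756] [ 0.5437 -0.132   0.0967]
 ends -0.019472671556700204 0.020809419831481046 [ 0.5437 -0.1369  0.0886]
top orange [371 216   8  24  90] ((0.5087324976921082, -0.31071582436561584), (0.07202769815921783, 0.014357229694724083), 6.494548320770264) [ 0.5129 -0.3106] [ 0.5162 -0.3114  0.0714]
 yaw 0.13370585
top housing ((0.4994405210018158, -0.05248251557350159), (0.1173340454697609, 0.19606921076774597), 45.05988311767578)
top sump ((0.5201285481452942, -0.010850869119167328), (0.14616303145885468, 0.11857179552316666), 6.894901752471924)
top rest [359 214  23  64 704] ((0.46002301573753357, -0.3143611252307892), (0.20220361649990082, 0.059782370924949646), 6.355134010314941)
```

```bash
python3 - <<'E'
from h import *
np.set_printoptions(precision=4,suppress=True)
print("mouth top",onplane("top",230+179.5/4.5-.5,180+82/4.5-.5,.128))
print("mouth side",onplane("side",210+243/3.1,180+85/3.1,.128))
a=onplane("top",230+118/4.5-.5,180+327/4.5-.5,.008);b=onplane("top",230+403/4.5-.5,180+321/4.5-.5,.008);print("back corners",a,b,np.linalg.norm(a-b),"yaw",np.arctan2(*(a-b)[:2])*-1, (a+b)/2)
a=onplane("side",210+122/3.1,180+327/3.1,.0);b=onplane("side",210+303/3.1,180+295/3.1,.0);print("side -y edge",a,b,b-a)
print("red",onplane("top",313,202.8,.189),onplane("side",291.4,221.2,.186))
for n in("top","side"):
  g=cv2.imread(f"pics/{n}0.png")
  x0,y0,w,hh=(245,180,90,75) if n=="top" else (225,185,95,110)
  k=8.5 if n=="top" else 5.4
  cv2.imwrite(f"pics/{n}zz.png",cv2.resize(g[y0:y0+hh,x0:x0+w],None,fx=k,fy=k,interpolation=cv2.INTER_CUBIC))
E
```

```text
mouth top [0.5867 0.0119 0.128 ]
mouth side [0.5819 0.0062 0.128 ]
back corners [0.4344 0.0545 0.008 ] [ 0.4407 -0.1462  0.008 ] 0.20076775794112617 yaw 0.03157095777231482 [ 0.4376 -0.0458  0.008 ]
side -y edge [ 0.4437 -0.1424  0.    ] [ 0.606 -0.139  0.   ] [0.1624 0.0034 0.    ]
red [ 0.5611 -0.1119  0.189 ] [ 0.56   -0.1165  0.186 ]
```

View pics/topzz.png

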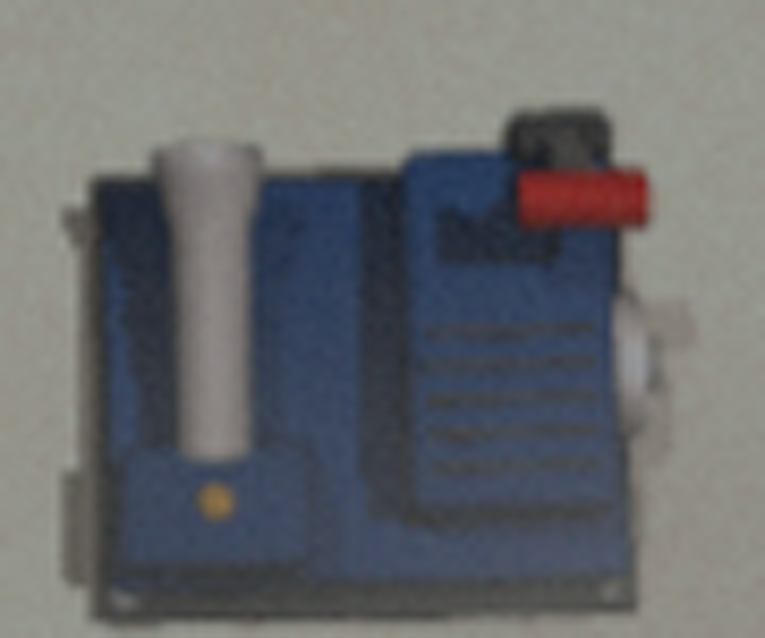

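View pics/sidezz.png

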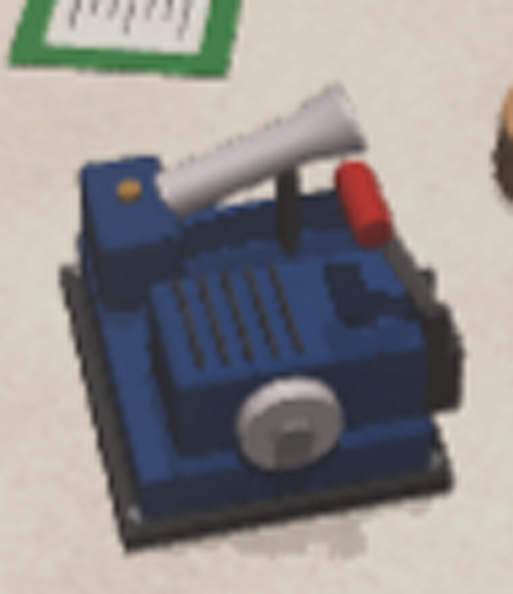

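```bash
cat >> h.py <<'E'
import json,os
def downR(yaw): # tool z down, tool x at world yaw (rad)
    x=np.array([np.cos(yaw),np.sin(yaw),0]);z=np.array([0,0,-1.]);return np.stack([x,np.cross(z,x),z],1)
def getcmd():
    if os.path.exists("cmd.json"):
        c=json.load(open("cmd.json"));return np.array(c["p"]),R.from_quat(c["q"]).as_matrix()
    o=bot.get_obs();return np.array([.138,.481,.248]),R.from_quat(o["tool_rot"]).as_matrix()
def did(lin,rot=(0,0,0)):
    p,M=getcmd();p=p+M@np.array(lin);M=M@R.from_rotvec(np.radians(rot)).as_matrix()
    json.dump({"p":list(p),"q":list(R.from_matrix(M).as_quat())},open("cmd.json","w"))
def plan(pt,Rt):
    p,M=getcmd();print("lin",(M.T@(np.array(pt)-p)).round(4),"rot",np.degrees(R.from_matrix(M.T@Rt).as_rotvec()).round(2))
def st():
    o=bot.get_obs();p,M=getcmd();M2=R.from_quat(o["tool_rot"]).as_matrix()
    print("t",round(o["clock"],2),"pos",o["eef_pos"].round(4),"cmd",p.round(4),"F",o["ft_force"].round(1),"T",o["ft_torque"].round(2),"w",round(o["grip_width"],4),"j",o["joint_pos"].round(2),"x",M2[:,0].round(3),"z",M2[:,2].round(3))
np.set_printoptions(precision=4,suppress=True)
E
python3 - <<'E'
from h import *
print("mouth side",onplane("side",225+350/5.4-.5,185+119/5.4-.5,.128))
st(); plan([.515,-.114,.25],downR(np.radians(91.7)))
E
```

```text
mouth side [0.5853 0.0095 0.128 ]
t 0.1 pos [0.1379 0.4801 0.2475] cmd [0.138 0.481 0.248] F [-0.1 -0.4  0.2] T [-0.   -0.01  0.02] w 0.0856 j [ 1.29  0.24  0.    1.34 -0.    1.57] x [ 0.276  0.961 -0.002] z [-0.001 -0.002 -1.   ]
lin [-0.4677  0.5267 -0.0011] rot [ -0.02   0.11 -17.73]
```

Call:
jog_arm(jaw=[1,1,1,1,1,1,1,1], linear=[[-0.468,0.527,0],[-0.468,0.527,0],[-0.468,0.527,0],[-0.468,0.527,0],[-0.468,0.527,0],[-0.468,0.527,0],[-0.468,0.527,0],[-0.468,0.527,0]], delta_rot=[[0,0,-17.7],[0,0,-17.7],[0,0,-17.7],[0,0,-17.7],[0,0,-17.7],[0,0,-17.7],[0,0,-17.7],[0,0,-17.7]])

```text
clock: 0.77
eef_pos: [0.3144, 0.2011, 0.2482]
tool_rot: [0.697, 0.718, -0.0, -0.0]
ft_force: [-0.4, 0.9, 0.1]
grip_width: 0.0002
```

```bash
cat >> h.py <<'E'
def sync():
    o=bot.get_obs(); json.dump({"p":list(o["eef_pos"]),"q":list(o["tool_rot"])},open("cmd.json","w"))
E
python3 - <<'E'
from h import *
sync(); st(); plan([.515,-.114,.25],downR(np.radians(91.7)))
E
```

```text
t 0.77 pos [0.3144 0.2011 0.2482] cmd [0.3144 0.2011 0.2482] F [-0.4  0.9  0.1] T [-0.01 -0.06 -0.02] w 0.0002 j [ 0.57 -0.01 -0.28  1.3   0.    0.54] x [-0.03  1.   -0.  ] z [-0. -0. -1.]
lin [-0.3209  0.1912 -0.0018] rot [-0.  0.  0.]
```

Call:
jog_arm(jaw=[1,1,1,1,1,1,1,1], linear=[[-0.313,0.187,0],[-0.313,0.187,0],[-0.313,0.187,0],[-0.313,0.187,0],[-0.313,0.187,0],[-0.313,0.187,0],[-0.313,0.187,0],[-0.313,0.187,0]], delta_rot=[[0,0,0],[0,0,0],[0,0,0],[0,0,0],[0,0,0],[0,0,0],[0,0,0],[0,0,0]])

```text
clock: 1.43
eef_pos: [0.4937, -0.0801, 0.248]
tool_rot: [0.697, 0.717, -0.0, -0.0]
ft_force: [-0.1, 1.5, -0.3]
grip_width: 0.0002
```

```bash
python3 - <<'E'
from h import *
sync(); st(); plan([.515,-.114,.185],downR(np.radians(91.7)))
p,d=view("top","t1");H=hsv(p);
q,_=view("side","s1")
g=cv2.imread("pics/t1.png")[150:290,200:360];cv2.imwrite("pics/t1z.png",cv2.resize(g,None,fx=4,fy=4))
E
```

```text
t 1.43 pos [ 0.4937 -0.0801  0.248 ] cmd [ 0.4937 -0.0801  0.248 ] F [-0.1  1.5 -0.3] T [ 0.02 -0.03  0.04] w 0.0002 j [-0.16  0.24  0.01  1.34  0.   -0.19] x [-0.028  1.     0.   ] z [-0.001  0.    -1.   ]
lin [-0.0345  0.0204  0.0629] rot [-0.04 -0.02 -0.07]
```

View pics/s1.png

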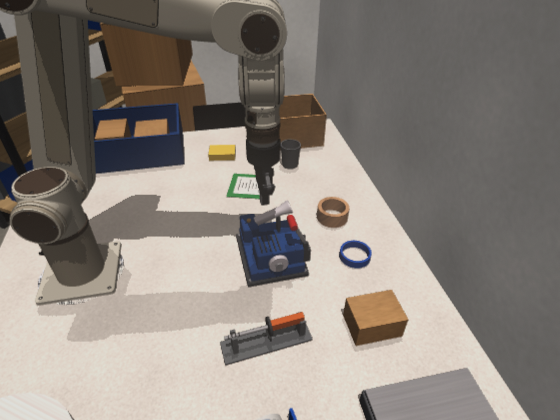

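View pics/t1z.png

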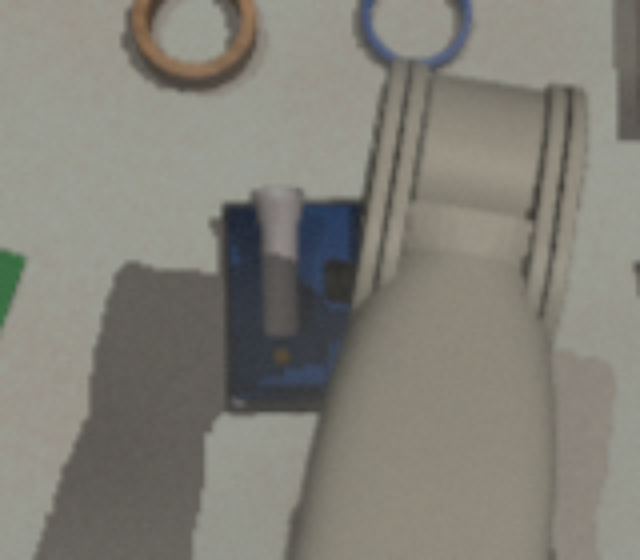

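The side view shows the closed fingers at about (266,200), behind the red grip at (291,222). The top view is blocked by the arm.

Call:
jog_arm(jaw=[1,1,1,1,1,1,1,1], linear=[[-0.035,0.02,0],[-0.035,0.02,0.02],[-0.035,0.02,0.04],[-0.035,0.02,0.063],[-0.035,0.02,0.063],[-0.035,0.02,0.063],[-0.035,0.02,0.063],[-0.035,0.02,0.063]], delta_rot=[[0,0,0],[0,0,0],[0,0,0],[0,0,0],[0,0,0],[0,0,0],[0,0,0],[0,0,0]])

```text
clock: 2.2
eef_pos: [0.5153, -0.1123, 0.1871]
tool_rot: [0.697, 0.718, 0.001, 0.001]
ft_force: [0.5, -0.1, 0.1]
grip_width: -0.0005
```

```bash
python3 - <<'E'
from h import *
did([-.035,.02,.063]); st(); view("side","s2")
g=cv2.imread("pics/s2.png")[160:300,200:340];cv2.imwrite("pics/s2z.png",cv2.resize(g,None,fx=4,fy=4))
E
```

```text
t 2.2 pos [ 0.5153 -0.1123  0.1871] cmd [ 0.5147 -0.1145  0.1849] F [ 0.5 -0.1  0.1] T [0.04 0.02 0.06] w -0.0005 j [-0.21  0.33 -0.04  1.2   0.   -0.24] x [-0.03   1.    -0.001] z [ 0.003 -0.001 -1.   ]
```

View pics/s2z.png

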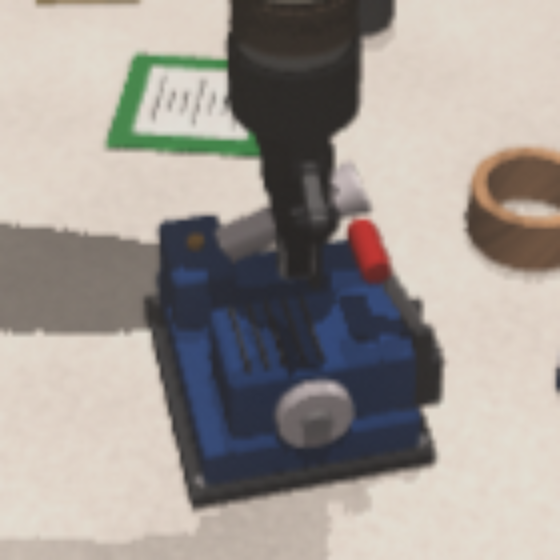

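The fingers (zoom 300,270) stand behind the grip (zoom 370,250), in line with it. I'll push forward, with +y as the tool direction.

Call:
jog_arm(jaw=[1,1,1,1,1,1,1,1], linear=[[0,0.015,0.002],[0,0.022,0.002],[0,0.03,0.002],[0,0.038,0.002],[0,0.046,0.002],[0,0.054,0.002],[0,0.062,0.002],[0,0.07,0.002]], delta_rot=[[0,0,0],[0,0,0],[0,0,0],[0,0,0],[0,0,0],[0,0,0],[0,0,0],[0,0,0]])

```text
clock: 2.92
eef_pos: [0.5849, -0.1104, 0.1836]
tool_rot: [0.697, 0.717, -0.0, 0.0]
ft_force: [-2.9, 0.4, 2.5]
grip_width: 0.0001
```

```bash
python3 - <<'E'
from h import *
did([0,.07,.002]); st(); view("side","s3")
g=cv2.imread("pics/s3.png")[160:300,200:340];cv2.imwrite("pics/s3z.png",cv2.resize(g,None,fx=4,fy=4))
E
```

```text
t 2.92 pos [ 0.5849 -0.1104  0.1836] cmd [ 0.5846 -0.1125  0.1829] F [-2.9  0.4  2.5] T [0.03 0.59 0.  ] w 0.0001 j [-0.19  0.46  0.15  1.26 -0.   -0.22] x [-0.029  1.    -0.   ] z [-0. -0. -1.]
```

View pics/s3z.png

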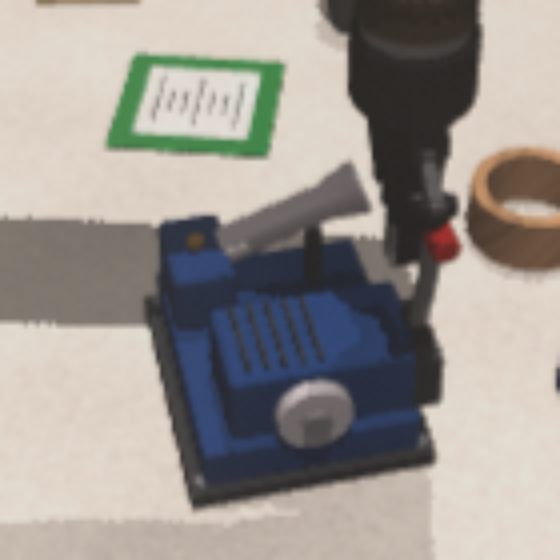

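The lever now stands near upright, with the grip at zoom (440,240) and the fingers behind it. I'll keep pushing.

Call:
jog_arm(jaw=[1,1,1,1,1,1,1,1], linear=[[0,0.006,0],[0,0.012,0],[0,0.018,0],[0,0.023,0],[0,0.026,0],[0,0.029,0],[0,0.031,0],[0,0.033,0]], delta_rot=[[0,0,0],[0,0,0],[0,0,0],[0,0,0],[0,0,0],[0,0,0],[0,0,0],[0,0,0]])

```text
clock: 3.63
eef_pos: [0.6176, -0.1094, 0.1835]
tool_rot: [0.697, 0.717, 0.0, 0.0]
ft_force: [-4.1, -0.2, -0.4]
grip_width: 0.0001
```

```bash
python3 - <<'E'
from h import *
did([0,.033,0]); st()
E
```

```text
t 3.63 pos [ 0.6176 -0.1094  0.1835] cmd [ 0.6176 -0.1116  0.1829] F [-4.1 -0.2 -0.4] T [0.04 0.75 0.03] w 0.0001 j [-0.18  0.53  0.26  1.3   0.   -0.2 ] x [-0.029  1.    -0.   ] z [ 0. -0. -1.]
```

Call:
jog_arm(jaw=[1,1,1,1,1,1,1,1], linear=[[0,0.001,0],[0,0.002,0],[0,0.003,0],[0,0.004,0],[0,0.004,0],[0,0.004,0],[0,0.004,0],[0,0.004,0]], delta_rot=[[0,0,0],[0,0,0],[0,0,0],[0,0,0],[0,0,0],[0,0,0],[0,0,0],[0,0,0]])

```text
clock: 4.3
eef_pos: [0.6209, -0.1093, 0.1831]
tool_rot: [0.697, 0.717, -0.0, -0.0]
ft_force: [-4.7, -0.5, -3.6]
grip_width: -0.0001
```

```bash
python3 - <<'E'
from h import *
did([0,.004,0]); st(); view("side","s4")
g=cv2.imread("pics/s4.png")[160:300,200:340];cv2.imwrite("pics/s4z.png",cv2.resize(g,None,fx=4,fy=4))
E
```

```text
t 4.3 pos [ 0.6209 -0.1093  0.1831] cmd [ 0.6216 -0.1115  0.1829] F [-4.7 -0.5 -3.6] T [-0.06  0.98 -0.03] w -0.0001 j [-0.17  0.53  0.27  1.31 -0.   -0.2 ] x [-0.029  1.     0.   ] z [-0.001  0.    -1.   ]
```

View pics/s4z.png

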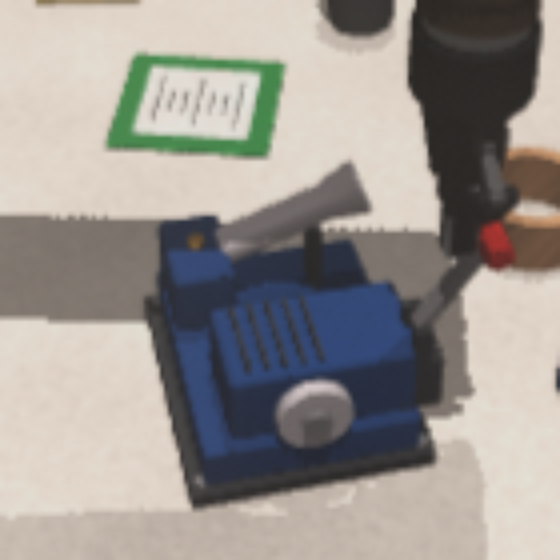

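The lever leans forward with the grip at zoom (495,243). The force is still only friction, so I'll creep on until the stop.

Call:
jog_arm(jaw=[1,1,1,1,1,1,1,1], linear=[[0,0.001,0],[0,0.002,0],[0,0.003,0],[0,0.004,0],[0,0.004,0],[0,0.004,0],[0,0.004,0],[0,0.004,0]], delta_rot=[[0,0,0],[0,0,0],[0,0,0],[0,0,0],[0,0,0],[0,0,0],[0,0,0],[0,0,0]])

```text
clock: 5.02
eef_pos: [0.6214, -0.1093, 0.1831]
tool_rot: [0.697, 0.717, -0.003, -0.003]
ft_force: [-14.3, -1.2, 2.4]
grip_width: 0.0002
```

```bash
python3 - <<'E'
from h import *
did([0,.004,0]); st()
E
```

```text
t 5.02 pos [ 0.6214 -0.1093  0.1831] cmd [ 0.6256 -0.1113  0.1829] F [-14.3  -1.2   2.4] T [-0.09  2.93  0.04] w 0.0002 j [-0.17  0.54  0.28  1.32 -0.   -0.2 ] x [-0.029  1.     0.   ] z [-0.008  0.    -1.   ]
```

Call:
jog_arm(jaw=[1,1,1,1,1,1,1,1], linear=[[0,0.001,0],[0,0.002,0],[0,0.003,0],[0,0.003,0],[0,0.003,0],[0,0.003,0],[0,0.003,0],[0,0.003,0]], delta_rot=[[0,0,0],[0,0,0],[0,0,0],[0,0,0],[0,0,0],[0,0,0],[0,0,0],[0,0,0]])

```text
clock: 5.68
eef_pos: [0.6217, -0.1093, 0.183]
tool_rot: [0.697, 0.717, -0.005, -0.005]
ft_force: [-21.3, -0.6, 4.9]
grip_width: -0.0001
```

```bash
python3 - <<'E'
from h import *
did([0,.003,0]); st()
E
```

```text
t 5.68 pos [ 0.6217 -0.1093  0.183 ] cmd [ 0.6286 -0.1113  0.1829] F [-21.3  -0.6   4.9] T [-0.04  4.49 -0.01] w -0.0001 j [-0.17  0.55  0.29  1.33 -0.   -0.2 ] x [-0.028  1.     0.   ] z [-0.014  0.    -1.   ]
```

It's at the hard stop: 21 N and no more travel. I'll back off and rise.

Call:
jog_arm(jaw=[1,1,1,1,1,1,1,1], linear=[[0,-0.01,0],[0,-0.03,0],[0,-0.045,0],[0,-0.05,-0.02],[0,-0.05,-0.05],[0,-0.05,-0.08],[0,-0.05,-0.08],[0,-0.05,-0.08]], delta_rot=[[0,0,0],[0,0,0],[0,0,0],[0,0,0],[0,0,0],[0,0,0],[0,0,0],[0,0,0]])

```text
clock: 6.35
eef_pos: [0.5817, -0.1109, 0.2679]
tool_rot: [0.697, 0.717, 0.004, 0.005]
ft_force: [-0.6, 0.3, 0.2]
grip_width: 0.0007
```

```bash
python3 - <<'E'
from h import *
did([0,-.05,-.08]); st()
p,d=view("side","s5");g=cv2.imread("pics/s5.png")[160:300,200:340];cv2.imwrite("pics/s5z.png",cv2.resize(g,None,fx=4,fy=4))
C=cloud("side",d);H=hsv(p);h,s,v=[H[...,i].astype(int) for i in range(3)]
m=((h<4)|(h>173))&(s>150)&(v>60)&(abs(C[...,1])<.2)&(C[...,0]>.4)&(C[...,2]>.14)
print(m.sum(),np.median(C[m],0),np.argwhere(m).mean(0))
yaw=.12
plan([.504,-.311,.25],downR(np.pi/2+.113))
E
```

```text
t 6.35 pos [ 0.5817 -0.1109  0.2679] cmd [ 0.5787 -0.1127  0.2629] F [-0.6  0.3  0.2] T [-0.05  0.06 -0.02] w 0.0007 j [-0.19  0.41  0.3   1.44  0.   -0.22] x [-0.029  1.    -0.002] z [ 0.012 -0.002 -1.   ]
90 [ 0.6401 -0.1153  0.1805] [218.3444 322.0778]
lin [-0.1961 -0.0803  0.0129] rot [-0.03 -0.02 -4.84]
```

View pics/s5z.png

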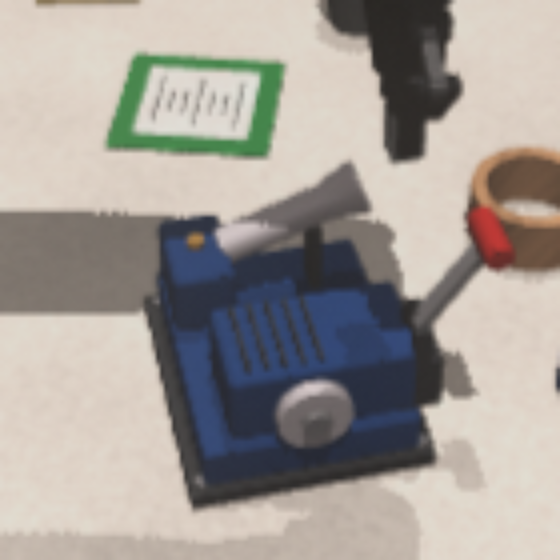

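The side view shows the lever leaning fully forward, with the grip at about (.641,-.115) and about 0.08 m of travel in x. Now to the rod.

Call:
jog_arm(jaw=[1,1,0,0,0,0,0,0], linear=[[-0.04,-0.016,0],[-0.08,-0.032,0],[-0.12,-0.048,0],[-0.16,-0.064,0],[-0.19,-0.08,0.01],[-0.196,-0.08,0.03],[-0.196,-0.08,0.063],[-0.196,-0.08,0.063]], delta_rot=[[0,0,-4.8],[0,0,-4.8],[0,0,-4.8],[0,0,-4.8],[0,0,-4.8],[0,0,-4.8],[0,0,-4.8],[0,0,-4.8]])

```text
clock: 7.07
eef_pos: [0.5002, -0.3079, 0.1928]
tool_rot: [0.667, 0.745, -0.001, -0.006]
ft_force: [-0.6, 0.7, -1.1]
grip_width: 0.0721
```

Call:
jog_arm(jaw=[0,0,0,0,0,0,0,0], linear=[[0,0,0],[0,0,0],[0,0,0],[0,0,0],[0,0,0],[0,0,0],[0,0,0],[0,0,0]], delta_rot=[[0,0,0],[0,0,0],[0,0,0],[0,0,0],[0,0,0],[0,0,0],[0,0,0],[0,0,0]])

```text
clock: 7.73
eef_pos: [0.5042, -0.3087, 0.2007]
tool_rot: [0.666, 0.746, 0.0, 0.0]
ft_force: [-1.2, -0.4, 0.5]
grip_width: 0.0853
```

```bash
python3 - <<'E'
from h import *
did([-.196,-.08,.063],[0,0,-4.8]); st()
view("side","s6");g=cv2.imread("pics/s6.png")[230:370,200:340];cv2.imwrite("pics/s6z.png",cv2.resize(g,None,fx=4,fy=4))
sync();plan([.504,-.3115,.1],downR(np.pi/2+.113))
E
```

```text
t 7.73 pos [ 0.5042 -0.3087  0.2007] cmd [ 0.5043 -0.3109  0.1999] F [-1.2 -0.4  0.5] T [-0.    0.01 -0.02] w 0.0853 j [-0.55  0.44  0.17  1.3  -0.   -0.66] x [-0.113  0.994 -0.   ] z [ 0. -0. -1.]
lin [-0.0027 -0.0005  0.1005] rot [0.01 0.01 0.  ]
```

View pics/s6z.png

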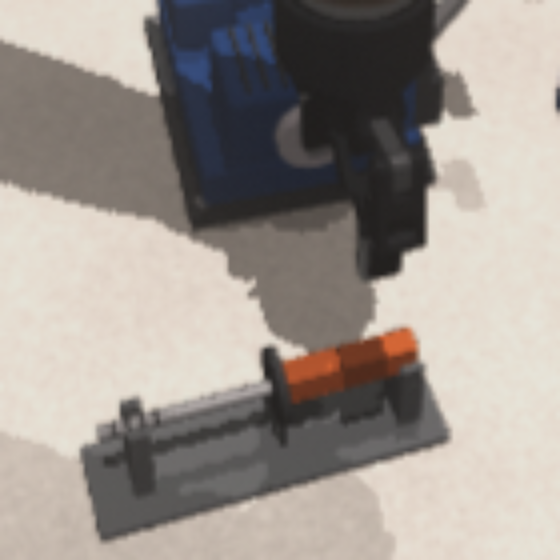

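The open fingers at zoom (390,270) stand above the handle, which runs zoom (285–415, 330–400). Descending.

Call:
jog_arm(jaw=[0,0,0,0,0,0,0,0], linear=[[-0.002,0,0.02],[-0.002,0,0.05],[-0.002,0,0.08],[-0.002,0,0.1],[-0.002,0,0.1],[-0.002,0,0.1],[-0.002,0,0.1],[-0.002,0,0.1]], delta_rot=[[0,0,0],[0,0,0],[0,0,0],[0,0,0],[0,0,0],[0,0,0],[0,0,0],[0,0,0]])

```text
clock: 8.45
eef_pos: [0.5057, -0.3117, 0.1026]
tool_rot: [0.666, 0.746, 0.0, 0.002]
ft_force: [0.6, -0.2, 0.7]
grip_width: 0.0854
```

```bash
python3 - <<'E'
from h import *
did([-.002,0,.1]); st()
view("side","s7");g=cv2.imread("pics/s7.png")[250:370,210:350];cv2.imwrite("pics/s7z.png",cv2.resize(g,None,fx=5,fy=5))
E
```

```text
t 8.45 pos [ 0.5057 -0.3117  0.1026] cmd [ 0.5044 -0.3108  0.1005] F [ 0.6 -0.2  0.7] T [-0.02 -0.01  0.01] w 0.0854 j [-0.55  0.52  0.02  1.07  0.   -0.67] x [-0.113  0.994 -0.002] z [ 0.003 -0.002 -1.   ]
```

View pics/s7z.png

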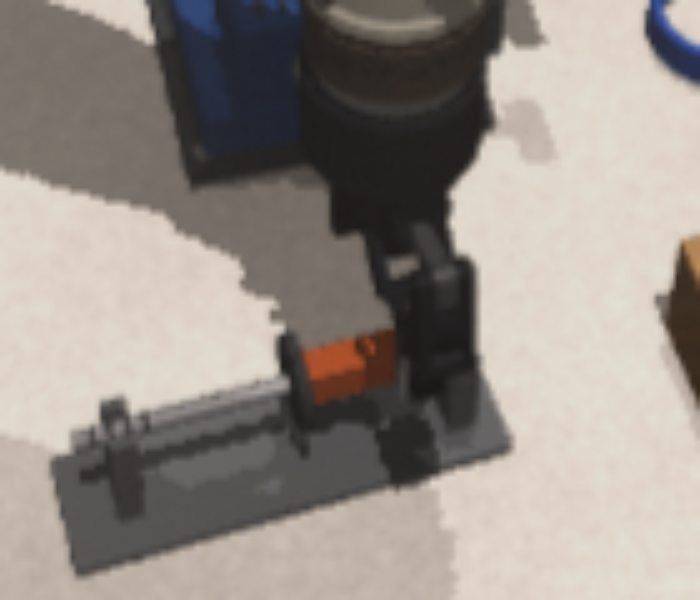

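```bash
python3 - <<'E'
from h import *
r=np.array([np.cos(.113),np.sin(.113),0]);n=np.array([-r[1],r[0],0])
def zz(p): u,v=proj("side",p);return round((u-210)*5),round((v-250)*5)
c=np.array([.508,-.3105,.06])
print("handle end top",zz(c+.04*r+[0,0,.011]),"collar top",zz(c-.043*r+[0,0,.022]),"tip",zz(c-.146*r),"rest far corner -n",zz(c+.05*r-.03*n-[0,0,.06]))
t=np.array([.5057,-.3117,.1026]); 
for dz in(0,-.004,-.017): print("finger",zz(t-n*.05+[0,0,dz]), zz(t-n*.05+.011*r+[0,0,dz]))
E
```

```text
handle end top (469, 314) collar top (296, 348) tip (73, 440) rest far corner -n (504, 450)
finger (422, 390) (447, 383)
finger (422, 396) (446, 389)
finger (421, 413) (445, 406)
```

Call:
jog_arm(jaw=[0,0,0,0,0,0,0,0], linear=[[0,0,0.015],[0,0,0.03],[0,0,0.043],[0,0,0.043],[0,0,0.043],[0,0,0.043],[0,0,0.043],[0,0,0.043]], delta_rot=[[0,0,0],[0,0,0],[0,0,0],[0,0,0],[0,0,0],[0,0,0],[0,0,0],[0,0,0]])

```text
clock: 9.17
eef_pos: [0.5051, -0.3113, 0.0587]
tool_rot: [0.666, 0.746, 0.0, 0.001]
ft_force: [0.0, -1.6, 0.5]
grip_width: 0.0855
```

```bash
python3 - <<'E'
from h import *
did([0,0,.043]); st()
p,d=view("side","s8");g=cv2.imread("pics/s8.png")[250:370,210:350];cv2.imwrite("pics/s8z.png",cv2.resize(g,None,fx=5,fy=5,interpolation=cv2.INTER_CUBIC))
C=cloud("side",d)
for (u,v) in [(298,330),(300,325),(296,330),(298,335),(270,318)]: print(u,v,C[v,u])
E
```

```text
t 9.17 pos [ 0.5051 -0.3113  0.0587] cmd [ 0.5044 -0.3108  0.0575] F [ 0.  -1.6  0.5] T [0.05 0.04 0.02] w 0.0855 j [-0.55  0.56 -0.03  0.98 -0.   -0.67] x [-0.113  0.994 -0.002] z [ 0.002 -0.001 -1.   ]
298 330 [ 0.513  -0.3822  0.1255]
300 325 [ 0.5173 -0.3798  0.1382]
296 330 [ 0.5084 -0.3832  0.1284]
298 335 [ 0.5135 -0.3829  0.1084]
270 318 [ 0.4782 -0.2543 -0.0003]
```

View pics/s8z.png

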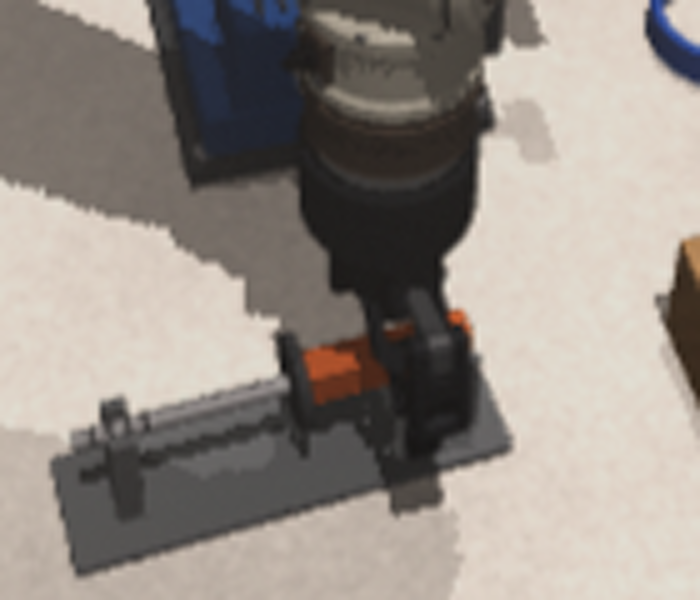

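Depth on the near finger (x≈.513 at y≈-.383) matches the expected finger position, so it is centred near the handle middle. Closing.

Call:
jog_arm(jaw=[1,1,1,1,1,1,1,1], linear=[[0,0,0],[0,0,0],[0,0,0],[0,0,0],[0,0,0],[0,0,0],[0,0,0],[0,0,0]], delta_rot=[[0,0,0],[0,0,0],[0,0,0],[0,0,0],[0,0,0],[0,0,0],[0,0,0],[0,0,0]])

```text
clock: 9.88
eef_pos: [0.5043, -0.3108, 0.0574]
tool_rot: [0.666, 0.746, -0.0, 0.0]
ft_force: [-0.5, -0.0, 0.7]
grip_width: 0.0151
```

Call:
jog_arm(jaw=[1,1,1,1,1,1,1,1], linear=[[0,0,0],[0,0,0],[0,0,0],[0,0,0],[0,0,0],[0,0,0],[0,0,0],[0,0,0]], delta_rot=[[0,0,0],[0,0,0],[0,0,0],[0,0,0],[0,0,0],[0,0,0],[0,0,0],[0,0,0]])

```text
clock: 10.55
eef_pos: [0.5043, -0.3108, 0.0574]
tool_rot: [0.666, 0.746, 0.0, 0.0]
ft_force: [0.6, 0.3, 1.0]
grip_width: 0.0147
```

Call:
jog_arm(jaw=[1,1,1,1,1,1,1,1], linear=[[0,0,-0.005],[0,0,-0.015],[0,0,-0.025],[0,0,-0.04],[0,0,-0.06],[0,0,-0.09],[0,0,-0.12],[0,0,-0.12]], delta_rot=[[0,0,0],[0,0,0],[0,0,0],[0,0,0],[0,0,0],[0,0,0],[0,0,0],[0,0,0]])

```text
clock: 11.22
eef_pos: [0.5076, -0.3128, 0.1856]
tool_rot: [0.666, 0.746, 0.001, 0.006]
ft_force: [0.9, -0.7, -0.7]
grip_width: 0.0151
```

```bash
python3 - <<'E'
from h import *
did([0,0,-.12]); st()
view("side","s9");g=cv2.imread("pics/s9.png")[230:370,200:360];cv2.imwrite("pics/s9z.png",cv2.resize(g,None,fx=4.2,fy=4.2,interpolation=cv2.INTER_CUBIC))
E
```

```text
t 11.22 pos [ 0.5076 -0.3128  0.1856] cmd [ 0.5044 -0.3108  0.1775] F [ 0.9 -0.7 -0.7] T [-0.09 -0.14  0.01] w 0.0151 j [-0.55  0.45  0.14  1.25  0.   -0.67] x [-0.113  0.994 -0.008] z [ 0.011 -0.007 -1.   ]
```

View pics/s9z.png

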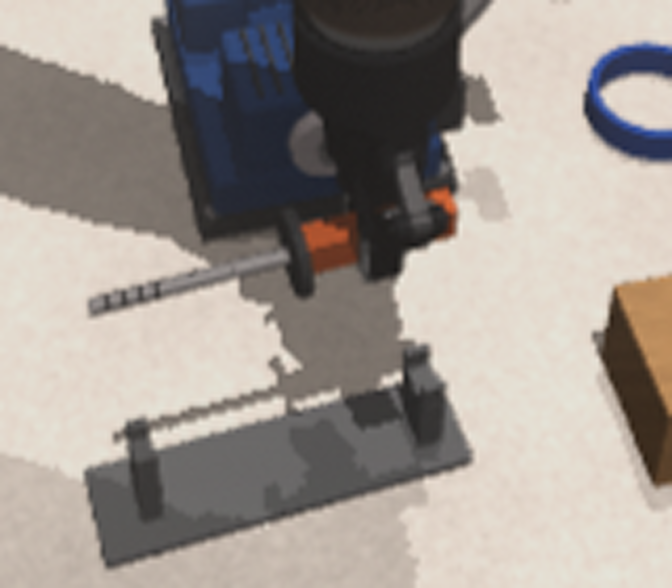

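The rod is lifted level and clear of the rest, with its tip at zoom (92,306). Now I'll compute the tube yaw by rays and the insertion poses.

```bash
cat >> h.py <<'E'
HT=np.array([0,.004,-.0026])
def rodR(yaw,el):
    u=np.array([np.cos(el)*np.cos(yaw),np.cos(el)*np.sin(yaw),np.sin(el)]);x=np.array([-np.sin(yaw),np.cos(yaw),0]);return np.stack([x,u,np.cross(x,u)],1)
def tcp_for_tip(tip,Rt): # rod tip position -> TCP
    H=np.array(tip)+Rt[:,1]*.146; return H-Rt@HT
E
python3 - <<'E'
from h import *
a=onplane("top",245+209/8.5-.5,180+155/8.5-.5,.128);b=onplane("top",245+214/8.5-.5,180+458/8.5-.5,.094)
print(a,b,"yaw",np.arctan2(*(a-b)[[1,0]]))
sync();st()
M=np.array([.587,.011,.128])
for yaw in(.025,):
    Rt=rodR(yaw,np.radians(20));u=Rt[:,1]
    p1=tcp_for_tip(M+.03*u,Rt);print("pre",p1)
    plan([.60,-.2,.32],Rt)
    print(tcp_for_tip(M-.1*u,Rt))
E
```

```text
[0.5866 0.0127 0.128 ] [0.4845 0.0101 0.094 ] yaw 0.025823269213579903
t 11.27 pos [ 0.5067 -0.3122  0.1828] cmd [ 0.5067 -0.3122  0.1828] F [ 0.8 -0.3 -1.9] T [ 0.01 -0.04  0.05] w 0.015 j [-0.55  0.45  0.14  1.25  0.   -0.67] x [-0.113  0.994 -0.006] z [ 0.008 -0.005 -1.   ]
pre [0.7495 0.0151 0.1844]
lin [ 0.1002  0.1064 -0.137 ] rot [-19.52  -0.56   5.05]
[0.6273 0.012  0.1399]
```

```bash
python3 - <<'E'
from h import *
json.dump({"p":[.5044,-.3108,.1775],"q":list(R.from_matrix(downR(np.pi/2+.113)).as_quat())},open("cmd.json","w"))
Rt=rodR(.025,np.radians(20));plan([.60,-.2,.32],Rt)
E
```

```text
lin [ 0.0993  0.1075 -0.1425] rot [-19.99  -0.88   4.99]
```

Call:
jog_arm(jaw=[1,1,1,1,1,1,1,1], linear=[[0.01,0.01,-0.03],[0.02,0.025,-0.06],[0.035,0.045,-0.085],[0.055,0.06,-0.11],[0.075,0.08,-0.13],[0.09,0.1,-0.14],[0.1,0.11,-0.142],[0.1,0.11,-0.142]], delta_rot=[[-3,0,1],[-6,0,2],[-10,0,3],[-14,0,4],[-18,-0.5,5],[-20,-0.9,5],[-20,-0.9,5],[-20,-0.9,5]])

```text
clock: 11.93
eef_pos: [0.6031, -0.1964, 0.3204]
tool_rot: [0.686, 0.706, 0.125, 0.122]
ft_force: [-0.4, -0.4, -0.7]
grip_width: 0.0154
```

```bash
python3 - <<'E'
from h import *
did([.1,.11,-.142],[-20,-.9,5]);st()
Rt=rodR(.025,np.radians(20));
plan([.66,.015,.32],Rt)
plan([.72,.015,.30],Rt)
E
```

```text
t 11.93 pos [ 0.6031 -0.1964  0.3204] cmd [ 0.6024 -0.199   0.3195] F [-0.4 -0.4 -0.7] T [-0.07  0.44  0.08] w 0.0154 j [-0.38  0.25  0.14  1.14  0.14 -0.38] x [-0.028  1.    -0.   ] z [ 0.344  0.01  -0.939]
lin [0.2125 0.0593 0.021 ] rot [ 0.01  0.02 -0.01]
lin [0.2111 0.1088 0.0603] rot [ 0.01  0.02 -0.01]
```

Cross over the unit at height, then reach out.

Call:
jog_arm(jaw=[1,1,1,1,1,1,1,1], linear=[[0.035,0.008,0.003],[0.07,0.016,0.006],[0.105,0.025,0.009],[0.14,0.034,0.012],[0.17,0.044,0.015],[0.2,0.055,0.02],[0.212,0.06,0.021],[0.212,0.06,0.021]], delta_rot=[[0,0,0],[0,0,0],[0,0,0],[0,0,0],[0,0,0],[0,0,0],[0,0,0],[0,0,0]])

```text
clock: 12.6
eef_pos: [0.6606, 0.0172, 0.3184]
tool_rot: [0.686, 0.706, 0.124, 0.12]
ft_force: [0.0, 0.2, -1.6]
grip_width: 0.0151
```

```bash
python3 - <<'E'
from h import *
did([.212,.06,.021]);st()
Rt=rodR(.025,np.radians(20));M=np.array([.587,.011,.128])
plan([.735,.015,.27],Rt)
plan(tcp_for_tip(M+.03*Rt[:,1],Rt),Rt)
E
```

```text
t 12.6 pos [0.6606 0.0172 0.3184] cmd [0.6607 0.0145 0.3202] F [ 0.   0.2 -1.6] T [-0.09  0.42 -0.03] w 0.0151 j [ 0.03  0.29  0.19  1.13  0.   -0.  ] x [-0.029  1.     0.   ] z [ 0.339  0.01  -0.941]
lin [-0.0013  0.0526  0.0726] rot [ 0.01  0.02 -0.01]
lin [-0.0016  0.0369  0.158 ] rot [ 0.01  0.02 -0.01]
```

Call:
jog_arm(jaw=[1,1,1,1,1,1,1,1], linear=[[0,0.015,0.015],[0,0.03,0.03],[0,0.045,0.05],[0,0.053,0.072],[0,0.053,0.072],[0,0.053,0.072],[0,0.053,0.072],[0,0.053,0.072]], delta_rot=[[0,0,0],[0,0,0],[0,0,0],[0,0,0],[0,0,0],[0,0,0],[0,0,0],[0,0,0]])

```text
clock: 13.27
eef_pos: [0.7348, 0.0154, 0.2721]
tool_rot: [0.688, 0.704, 0.125, 0.122]
ft_force: [0.2, 0.1, -0.6]
grip_width: 0.0151
```

```bash
python3 - <<'E'
from h import *
did([0,.053,.072]);st()
Rt=rodR(.025,np.radians(20));M=np.array([.587,.011,.128])
plan(tcp_for_tip(M+.03*Rt[:,1],Rt),Rt)
view("side","s10");g=cv2.imread("pics/s10.png")[120:280,200:360];cv2.imwrite("pics/s10z.png",cv2.resize(g,None,fx=3.7,fy=3.7,interpolation=cv2.INTER_CUBIC))
view("top","t10");g=cv2.imread("pics/t10.png")[120:270,200:360];cv2.imwrite("pics/t10z.png",cv2.resize(g,None,fx=3.7,fy=3.7,interpolation=cv2.INTER_CUBIC))
E
```

```text
t 13.27 pos [0.7348 0.0154 0.2721] cmd [0.7351 0.0163 0.2707] F [ 0.2  0.1 -0.6] T [-0.02  0.37 -0.02] w 0.0151 j [ 0.02  0.45  0.3   1.07  0.   -0.  ] x [-0.024  1.    -0.001] z [ 0.344  0.008 -0.939]
lin [-0.0016 -0.0161  0.086 ] rot [ 0.01  0.02 -0.01]
```

View pics/s10z.png

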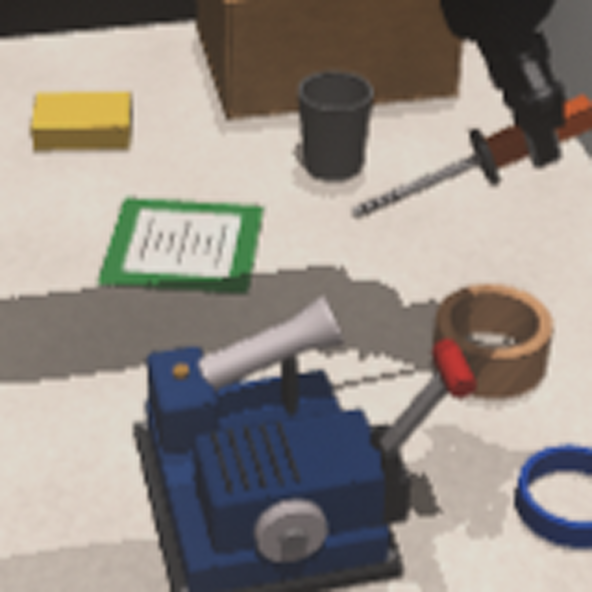

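View pics/t10z.png

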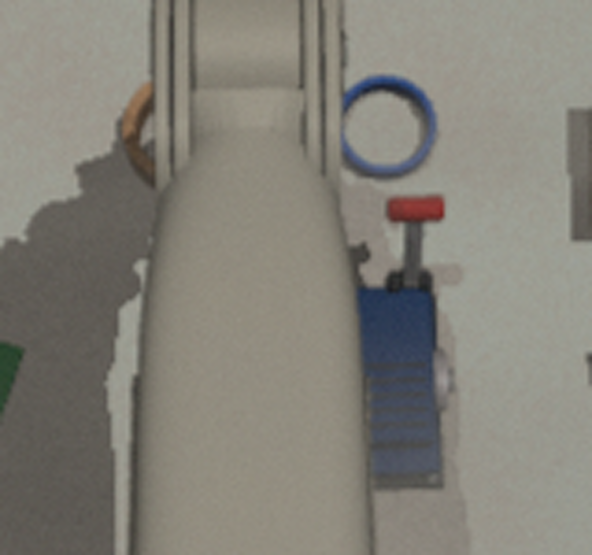

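The side view shows the rod (tip at zoom 356,212) parallel to the tube (mouth at zoom 332,322). The top view is blocked. I'll check the tip against the model.

```bash
python3 - <<'E'
from h import *
o=bot.get_obs();M2=R.from_quat(o["tool_rot"]).as_matrix()
def zz(p): u,v=proj("side",p);return round((u-200)*3.7),round((v-120)*3.7)
H=o["eef_pos"]+M2@HT
print("tip",zz(H-.146*M2[:,1]),"collar",zz(H-.043*M2[:,1]),"mouth",zz([.587,.011,.128]), "1cm y at tip",zz(H-.146*M2[:,1]+[0,.01,0]),zz(H-.146*M2[:,1]+[0,0,.01]),zz(H-.146*M2[:,1]+[.01,0,0]))
print(H-.146*M2[:,1])
E
```

```text
tip (354, 209) collar (485, 152) mouth (332, 319) 1cm y at tip (350, 202) (354, 198) (367, 208)
[0.6008 0.0126 0.2261]
```

Call:
jog_arm(jaw=[1,1,1,1,1,1,1,1], linear=[[-0.001,0.004,0.02],[-0.001,0.002,0.04],[-0.001,-0.006,0.065],[-0.002,-0.012,0.078],[-0.002,-0.016,0.086],[-0.002,-0.016,0.086],[-0.002,-0.016,0.086],[-0.002,-0.016,0.086]], delta_rot=[[0,0,0],[0,0,0],[0,0,0],[0,0,0],[0,0,0],[0,0,0],[0,0,0],[0,0,0]])

```text
clock: 14.03
eef_pos: [0.7506, 0.0147, 0.187]
tool_rot: [0.687, 0.705, 0.126, 0.123]
ft_force: [0.0, 0.6, -0.4]
grip_width: 0.0155
```

```bash
python3 - <<'E'
from h import *
did([-.002,-.016,.086]);st()
Rt=rodR(.025,np.radians(20));M=np.array([.587,.011,.128])
plan(tcp_for_tip(M+.03*Rt[:,1],Rt),Rt)
view("side","s11");g=cv2.imread("pics/s11.png")[150:260,240:350];cv2.imwrite("pics/s11z.png",cv2.resize(g,None,fx=5.4,fy=5.4,interpolation=cv2.INTER_CUBIC))
def zz(p): u,v=proj("side",p);return round((u-240)*5.4),round((v-150)*5.4)
o=bot.get_obs();M2=R.from_quat(o["tool_rot"]).as_matrix();H=o["eef_pos"]+M2@HT
print("tip",zz(H-.146*M2[:,1]),"collar",zz(H-.043*M2[:,1]),"mouth",zz([.587,.011,.128]))
E
```

```text
t 14.03 pos [0.7506 0.0147 0.187 ] cmd [0.7496 0.0146 0.1844] F [ 0.   0.6 -0.4] T [-0.01  0.44 -0.01] w 0.0155 j [ 0.02  0.52  0.19  0.89  0.   -0.01] x [-0.025  1.    -0.   ] z [ 0.346  0.008 -0.938]
lin [ 0.0004 -0.0001  0.    ] rot [ 0.01  0.02 -0.01]
tip (325, 277) collar (507, 198) mouth (269, 303)
```

View pics/s11z.png

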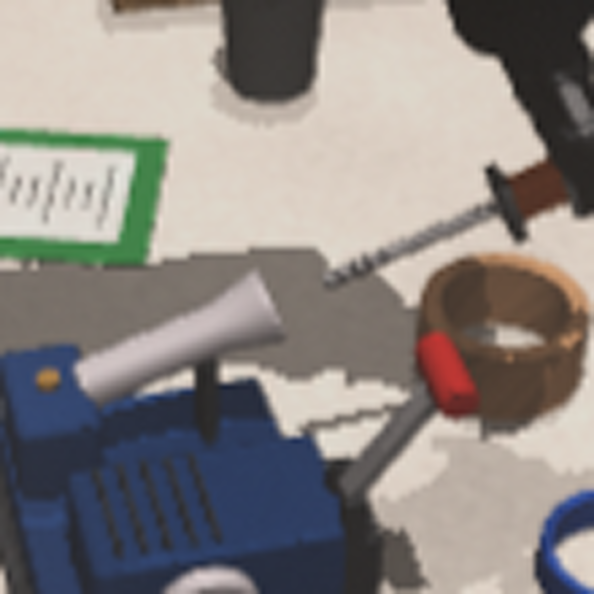

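The rod axis, extended from the tip at zoom (326,281), passes through the mouth centre at about (271,304). Inserting.

Call:
jog_arm(jaw=[1,1,1,1,1,1,1,1], linear=[[0,0,0],[0,-0.008,0],[0,-0.016,0],[0,-0.024,0],[0,-0.032,0],[0,-0.04,0],[0,-0.048,0],[0,-0.055,0]], delta_rot=[[0,0,0],[0,0,0],[0,0,0],[0,0,0],[0,0,0],[0,0,0],[0,0,0],[0,0,0]])

```text
clock: 14.75
eef_pos: [0.6979, 0.0133, 0.1666]
tool_rot: [0.688, 0.705, 0.125, 0.122]
ft_force: [-0.2, 0.0, -1.2]
grip_width: 0.0153
```

```bash
python3 - <<'E'
from h import *
did([0,-.055,0]);st()
view("side","s12");g=cv2.imread("pics/s12.png")[150:260,240:350];cv2.imwrite("pics/s12z.png",cv2.resize(g,None,fx=5.4,fy=5.4,interpolation=cv2.INTER_CUBIC))
E
```

```text
t 14.75 pos [0.6979 0.0133 0.1666] cmd [0.6979 0.0134 0.1656] F [-0.2  0.  -1.2] T [-0.05  0.41  0.04] w 0.0153 j [ 0.02  0.43 -0.    0.78  0.   -0.01] x [-0.025  1.    -0.   ] z [ 0.344  0.008 -0.939]
```

View pics/s12z.png

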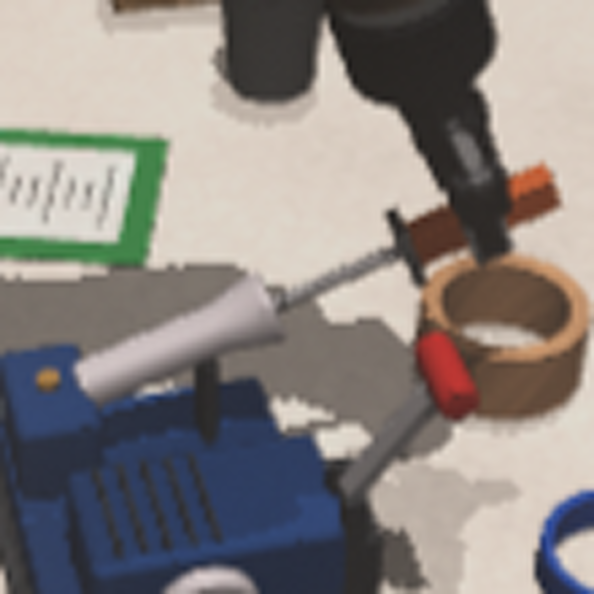

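The rod is in the mouth with no side force. Continuing.

Call:
jog_arm(jaw=[1,1,1,1,1,1,1,1], linear=[[0,-0.008,0],[0,-0.016,0],[0,-0.024,0],[0,-0.032,0],[0,-0.04,0],[0,-0.048,0],[0,-0.056,0],[0,-0.064,0]], delta_rot=[[0,0,0],[0,0,0],[0,0,0],[0,0,0],[0,0,0],[0,0,0],[0,0,0],[0,0,0]])

```text
clock: 15.47
eef_pos: [0.6372, 0.0118, 0.1436]
tool_rot: [0.688, 0.705, 0.124, 0.122]
ft_force: [0.7, 0.1, -1.1]
grip_width: 0.015
```

```bash
python3 - <<'E'
from h import *
did([0,-.064,0]);st()
E
```

```text
t 15.47 pos [0.6372 0.0118 0.1436] cmd [0.6378 0.0119 0.1437] F [ 0.7  0.1 -1.1] T [-0.04  0.35 -0.02] w 0.015 j [ 0.02  0.34 -0.2   0.67  0.   -0.01] x [-0.025  1.    -0.   ] z [ 0.343  0.008 -0.939]
```

Call:
jog_arm(jaw=[1,1,1,1,1,1,1,1], linear=[[0,-0.003,0],[0,-0.006,0],[0,-0.008,0],[0,-0.01,0],[0,-0.012,0],[0,-0.012,0],[0,-0.012,0],[0,-0.012,0]], delta_rot=[[0,0,0],[0,0,0],[0,0,0],[0,0,0],[0,0,0],[0,0,0],[0,0,0],[0,0,0]])

```text
clock: 16.13
eef_pos: [0.6297, 0.0118, 0.1417]
tool_rot: [0.687, 0.705, 0.127, 0.124]
ft_force: [5.7, 0.3, -0.6]
grip_width: 0.0151
```

```bash
python3 - <<'E'
from h import *
did([0,-.012,0]);st()
view("side","s13");g=cv2.imread("pics/s13.png")[150:260,240:350];cv2.imwrite("pics/s13z.png",cv2.resize(g,None,fx=5.4,fy=5.4,interpolation=cv2.INTER_CUBIC))
E
```

```text
t 16.13 pos [0.6297 0.0118 0.1417] cmd [0.6265 0.0116 0.1396] F [ 5.7  0.3 -0.6] T [ 0.09 -0.7   0.05] w 0.0151 j [ 0.02  0.33 -0.23  0.65  0.   -0.01] x [-0.025  1.    -0.   ] z [ 0.349  0.008 -0.937]
```

View pics/s13z.png

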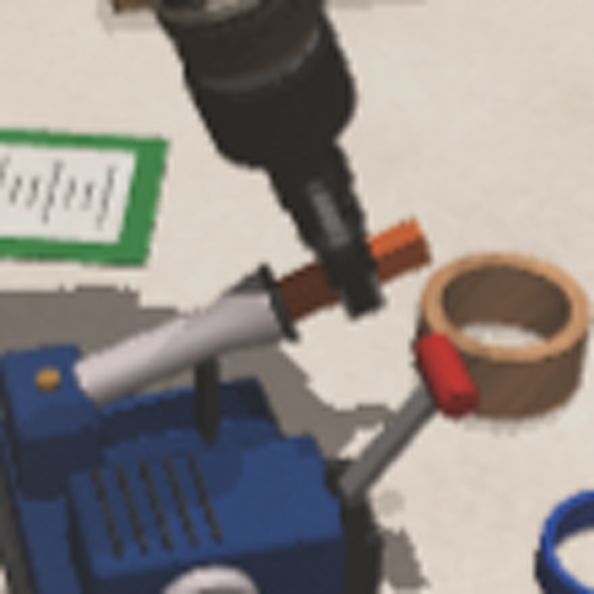

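The collar is seated at the mouth (zoom 275,300) and the force is rising. I'll press slightly more to make sure it's seated.

Call:
jog_arm(jaw=[1,1,1,1,1,1,1,1], linear=[[0,-0.001,0],[0,-0.002,0],[0,-0.003,0],[0,-0.004,0],[0,-0.004,0],[0,-0.004,0],[0,-0.004,0],[0,-0.004,0]], delta_rot=[[0,0,0],[0,0,0],[0,0,0],[0,0,0],[0,0,0],[0,0,0],[0,0,0],[0,0,0]])

```text
clock: 16.85
eef_pos: [0.6295, 0.0118, 0.1425]
tool_rot: [0.687, 0.704, 0.13, 0.126]
ft_force: [12.0, 1.5, -3.0]
grip_width: 0.0154
```

```bash
python3 - <<'E'
from h import *
did([0,-.004,0]);st()
E
```

```text
t 16.85 pos [0.6295 0.0118 0.1425] cmd [0.6228 0.0115 0.1382] F [12.   1.5 -3. ] T [ 0.13 -1.94  0.04] w 0.0154 j [ 0.02  0.32 -0.24  0.64  0.   -0.01] x [-0.025  1.    -0.   ] z [ 0.356  0.009 -0.934]
```

It stopped at 12 N with no further travel, so it's seated. Drawing out.

Call:
jog_arm(jaw=[1,1,1,1,1,1,1,1], linear=[[0,0.004,0],[0,0.012,0],[0,0.022,0],[0,0.032,0],[0,0.042,0],[0,0.052,0],[0,0.062,0],[0,0.07,0]], delta_rot=[[0,0,0],[0,0,0],[0,0,0],[0,0,0],[0,0,0],[0,0,0],[0,0,0],[0,0,0]])

```text
clock: 17.52
eef_pos: [0.6888, 0.0131, 0.1617]
tool_rot: [0.688, 0.705, 0.124, 0.121]
ft_force: [-0.1, 0.7, -1.1]
grip_width: 0.0152
```

Call:
jog_arm(jaw=[1,1,1,1,1,1,1,1], linear=[[0,0.01,0],[0,0.02,0],[0,0.03,0],[0,0.04,0],[0,0.05,0],[0,0.06,0],[0,0.068,0],[0,0.07,0]], delta_rot=[[0,0,0],[0,0,0],[0,0,0],[0,0,0],[0,0,0],[0,0,0],[0,0,0],[0,0,0]])

```text
clock: 18.18
eef_pos: [0.7551, 0.0147, 0.1858]
tool_rot: [0.688, 0.705, 0.124, 0.121]
ft_force: [0.9, 0.1, -1.5]
grip_width: 0.015
```

```bash
python3 - <<'E'
from h import *
did([0,.14,0]);st()
view("side","s14");g=cv2.imread("pics/s14.png")[150:260,240:350];cv2.imwrite("pics/s14z.png",cv2.resize(g,None,fx=5.4,fy=5.4,interpolation=cv2.INTER_CUBIC))
def zz(p): u,v=proj("side",p);return round((u-240)*5.4),round((v-150)*5.4)
o=bot.get_obs();M2=R.from_quat(o["tool_rot"]).as_matrix();H=o["eef_pos"]+M2@HT
print("tip",zz(H-.146*M2[:,1]),"collar",zz(H-.043*M2[:,1]))
E
```

```text
t 18.18 pos [0.7551 0.0147 0.1858] cmd [0.7543 0.0148 0.1862] F [ 0.9  0.1 -1.5] T [0.02 0.43 0.01] w 0.015 j [ 0.02  0.53  0.21  0.9   0.   -0.01] x [-0.025  1.    -0.   ] z [ 0.342  0.008 -0.94 ]
tip (332, 277) collar (514, 199)
```

View pics/s14z.png

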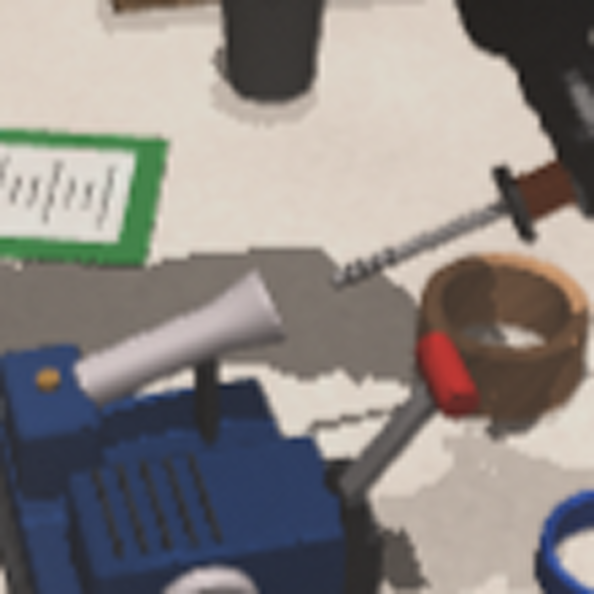

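The rod is fully out with its tip at zoom (334,281), and there's no slip against the model. Now to the mat.

```bash
python3 - <<'E'
from h import *
Rt=rodR(.025,np.radians(20));plan([.715,.06,.27],Rt)
Rm=rodR(-.61,0); p=tcp_for_tip([.51,.305,.18],Rm);print(p);
did([.04,.0,-.08]);plan(p,Rm);st()
E
```

```text
lin [ 0.0462 -0.0071 -0.0918] rot [ 0.01  0.02 -0.01]
[0.6264 0.2237 0.1774]
lin [ 0.172  -0.1182  0.0462] rot [19.34 -6.33 36.  ]
t 18.23 pos [0.7548 0.0147 0.1856] cmd [0.7259 0.0541 0.2613] F [ 1.2  0.6 -1.2] T [ 0.03  0.38 -0.02] w 0.0151 j [ 0.02  0.53  0.21  0.9   0.   -0.01] x [-0.025  1.    -0.   ] z [ 0.342  0.008 -0.94 ]
```

Call:
jog_arm(jaw=[1,1,1,1,1,1,1,1], linear=[[0,0.003,-0.01],[0.005,0.003,-0.025],[0.01,0,-0.04],[0.02,0,-0.055],[0.03,0,-0.07],[0.04,0,-0.08],[0.04,0,-0.08],[0.04,0,-0.08]], delta_rot=[[0,0,0],[0,0,0],[0,0,0],[0,0,0],[0,0,0],[0,0,0],[0,0,0],[0,0,0]])

```text
clock: 18.9
eef_pos: [0.7258, 0.0548, 0.2627]
tool_rot: [0.687, 0.705, 0.125, 0.122]
ft_force: [-0.2, -0.3, -1.2]
grip_width: 0.0154
```

Call:
jog_arm(jaw=[1,1,1,1,1,1,1,1], linear=[[0.02,-0.014,0.006],[0.045,-0.03,0.012],[0.07,-0.048,0.018],[0.1,-0.068,0.026],[0.13,-0.088,0.034],[0.155,-0.106,0.04],[0.172,-0.118,0.046],[0.172,-0.118,0.046]], delta_rot=[[2.6,-0.8,4.8],[5.2,-1.7,9.6],[7.8,-2.5,14.4],[10.4,-3.4,19.2],[13,-4.2,24],[15.5,-5,28.8],[18,-5.9,33.5],[19.3,-6.3,36]])

```text
clock: 19.57
eef_pos: [0.623, 0.2267, 0.1728]
tool_rot: [0.887, 0.463, -0.004, -0.002]
ft_force: [0.3, -1.0, -1.3]
grip_width: 0.015
```

Call:
jog_arm(jaw=[1,1,1,1,1,1,1,1], linear=[[0,0,0],[0,0,0],[0,0,0],[0,0,0],[0,0,0],[0,0,0],[0,0,0],[0,0,0]], delta_rot=[[0,0,0],[0,0,0],[0,0,0],[0,0,0],[0,0,0],[0,0,0],[0,0,0],[0,0,0]])

```text
clock: 20.23
eef_pos: [0.6265, 0.2235, 0.1778]
tool_rot: [0.887, 0.462, 0.001, 0.0]
ft_force: [0.5, 0.9, -1.8]
grip_width: 0.0151
```

```bash
python3 - <<'E'
from h import *
did([.172,-.118,.046],[19.3,-6.3,36]);st()
o=bot.get_obs();M2=R.from_quat(o["tool_rot"]).as_matrix();H=o["eef_pos"]+M2@HT;tip=H-.146*M2[:,1];print("tip model",tip,"rod dir",M2[:,1])
Rm=rodR(-.61,0);p=tcp_for_tip([.51,.305,.15],Rm);plan(p,Rm)
view("side","s15");g=cv2.imread("pics/s15.png")[90:240,180:340];cv2.imwrite("pics/s15z.png",cv2.resize(g,None,fx=4,fy=4,interpolation=cv2.INTER_CUBIC))
view("top","t15");g=cv2.imread("pics/t15.png")[130:280,130:290];cv2.imwrite("pics/t15z.png",cv2.resize(g,None,fx=4,fy=4,interpolation=cv2.INTER_CUBIC))
a=proj("side",tip);b=proj("top",tip);print("side zoom",(a[0]-180)*4,(a[1]-90)*4,"top",(b[0]-130)*4,(b[1]-130)*4)
E
```

```text
t 20.23 pos [0.6265 0.2235 0.1778] cmd [0.6265 0.2237 0.1777] F [ 0.5  0.9 -1.8] T [-0.05 -0.01  0.05] w 0.0151 j [0.34 0.61 0.38 1.34 0.   0.95] x [0.573 0.82  0.001] z [ 0.001  0.001 -1.   ]
tip model [0.5102 0.3048 0.1803] rod dir [ 0.8195 -0.5731  0.0008]
lin [-0.0001 -0.0001  0.0303] rot [ 0.03 -0.04  0.  ]
side zoom 266.65893364121473 202.49497405917464 top 140.41619535077848 358.52029471382275
```

View pics/s15z.png

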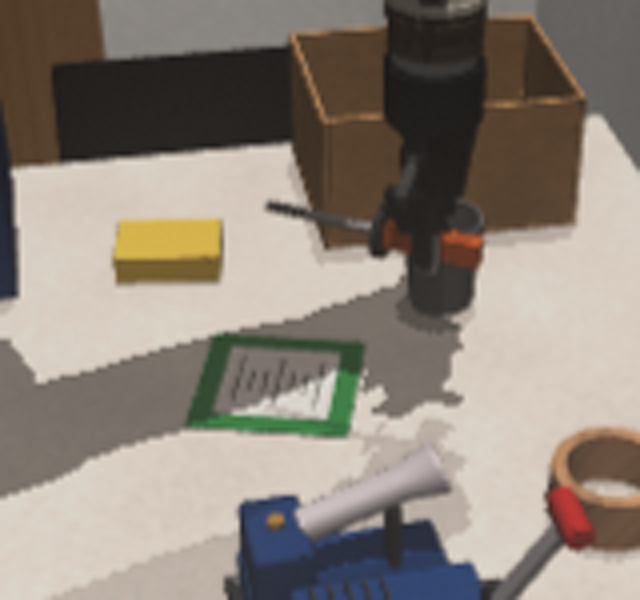

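View pics/t15z.png

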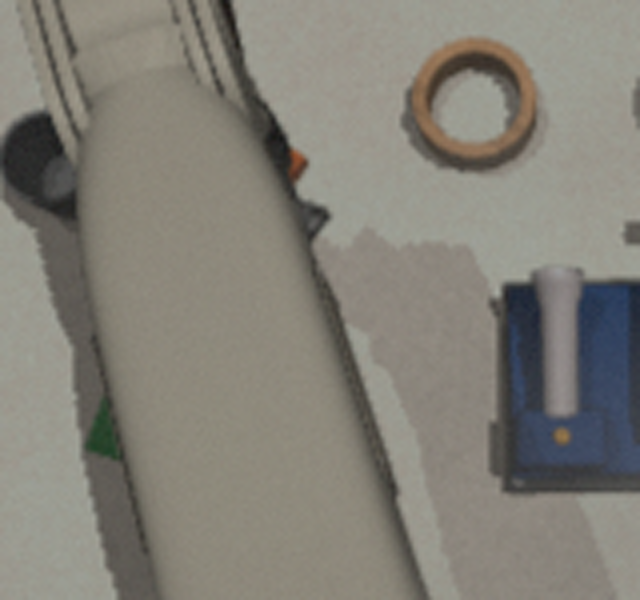

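The side view has the tip at zoom (268,205) against a model value of (267,202), so they agree. Top is blocked by the arm. Lowering 30 mm and settling.

Call:
jog_arm(jaw=[1,1,1,1,1,1,1,1], linear=[[0,0,0.005],[0,0,0.01],[0,0,0.015],[0,0,0.02],[0,0,0.025],[0,0,0.028],[0,0,0.029],[0,0,0.029]], delta_rot=[[0,0,0],[0,0,0],[0,0,0],[0,0,0],[0,0,0],[0,0,0],[0,0,0],[0,0,0]])

```text
clock: 21.0
eef_pos: [0.6262, 0.2235, 0.1479]
tool_rot: [0.887, 0.462, -0.0, -0.0]
ft_force: [0.5, 0.7, -1.2]
grip_width: 0.0153
```

Call:
jog_arm(jaw=[1,1,1,1,1,1,1,1], linear=[[0,0,0],[0,0,0],[0,0,0],[0,0,0],[0,0,0],[0,0,0],[0,0,0],[0,0,0]], delta_rot=[[0,0,0],[0,0,0],[0,0,0],[0,0,0],[0,0,0],[0,0,0],[0,0,0],[0,0,0]])

```text
clock: 21.67
eef_pos: [0.6265, 0.2237, 0.1485]
tool_rot: [0.887, 0.462, 0.0, 0.0]
ft_force: [-0.2, -1.0, -1.1]
grip_width: 0.0154
```

```bash
python3 - <<'E'
from h import *
did([0,0,.029]);st();o=bot.get_obs();print(o["joint_vel"])
M2=R.from_quat(o["tool_rot"]).as_matrix();H=o["eef_pos"]+M2@HT;u=M2[:,1]
p,d=view("side","s16");g=cv2.imread("pics/s16.png")[120:200,220:320];cv2.imwrite("pics/s16z.png",cv2.resize(g,None,fx=7,fy=7,interpolation=cv2.INTER_CUBIC))
def zz(q): a=proj("side",q);return ((a[0]-220+.5)*7).round(),((a[1]-120+.5)*7).round()
print("tip",H-.146*u,zz(H-.146*u),"rod at collar",zz(H-.046*u),"handle end",zz(H+.04*u))
C=cloud("side",d);Hs=hsv(p);h,s,v=[Hs[...,i].astype(int) for i in range(3)]
m=((h<4)|(h>173))&(s>150)&(v>60)&(abs(C[...,1])<.2)&(C[...,0]>.4)&(C[...,2]>.14);print("grip",np.median(C[m],0))
E
```

```text
t 21.67 pos [0.6265 0.2237 0.1485] cmd [0.6266 0.2237 0.1487] F [-0.2 -1.  -1.1] T [ 0.01 -0.01 -0.08] w 0.0154 j [0.34 0.62 0.33 1.28 0.   0.95] x [0.573 0.82  0.001] z [ 0.001  0.    -1.   ]
[-0.0008 -0.0009  0.0015 -0.0014 -0.0003 -0.0001]
tip [0.5101 0.305  0.1511] (np.float64(193.0), np.float64(202.0)) rod at collar (np.float64(388.0), np.float64(248.0)) handle end (np.float64(562.0), np.float64(289.0))
grip [ 0.6397 -0.1145  0.1809]
```

View pics/s16z.png

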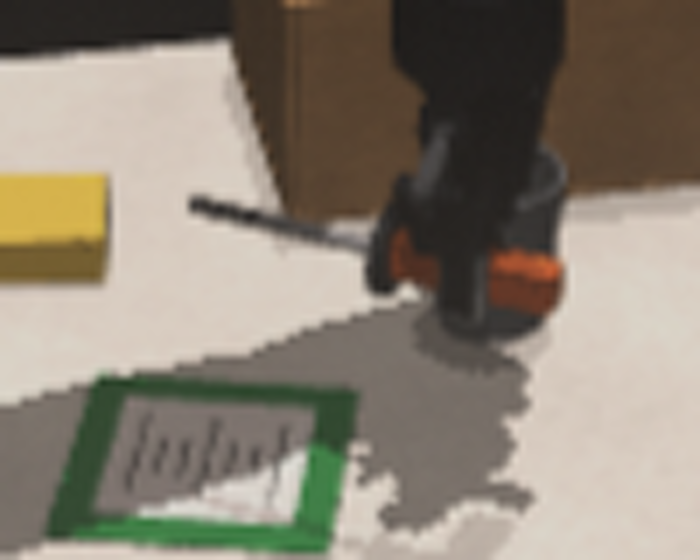

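View pics/s16.png

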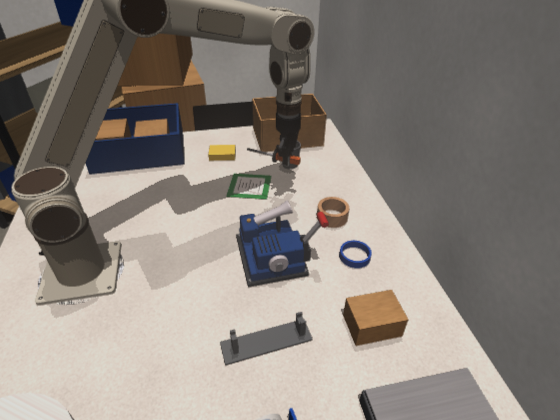

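The tip at zoom (194,204) matches the model at (193,202). The lever grip hasn't moved (.640), the rest is empty, and the bystanders are in place. Handing in.

```bash
python3 - <<'E'
from workcell import bot
print(bot.job_done())
E
```

```text
the job is handed in; nothing more can be done
None
```

I finished the job and handed it in at about 22 s on the clock; it returned no verdict.

- **Brake:** I pushed the lever forward until it stopped moving at 21 N. In the last picture its grip was still within 1 mm of where I left it.
- **Gauge rod:** I took it by the orange handle and slid it into the tube until the collar sat on the mouth. At 12 N it went no further. I then drew it fully out, with no visible slip in the gripper.
- **Final pose:** The rod is held level and still (joint speeds under 0.002 rad/s). From the arm's pose, its tip is at (0.510, 0.305, 0.151), and I measured the mat centre at about (0.510, 0.305). In the side picture, the tip agreed with that pose to within half a pixel.

The arm blocked the top camera for the last steps, so the final checks rest on the side view and the arm's own readings. In that view the other things on the table looked unmoved; I did not measure them. No check failed or disagreed beyond a few millimetres of camera offset.

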